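# Close down the hob and put the spices away

### The arm

A 6-joint arm with a two-finger parallel gripper is mounted at the origin on the work surface. World frame = base frame: x ahead of the robot, y to its left, z up, the work surface at z = 0. Lengths are in m, angles in rad, forces in N, time in s.
With the tool pointing down it reaches from about 0.325 to 0.9 m from the base axis. Payload 6.1 kg.
Tool frame: the origin (TCP) lies between the finger pads; the fingertips stand 22 mm ahead of it and the grasp point (between the pads) lies 3 mm ahead of it; z points along the fingers, y is the line along which they close (so a half turn about z gives the same grasp; the last joint's range is limited). The gripper opens to 85 mm and grips with 20 to 120 N. Pads are 22 mm wide; open, the fingers measure 114 mm over their backs; the gripper's body (76 mm by 85 mm) begins 54 mm behind the grasp point. The pads swing forward as they close: fully open they stand 13 mm farther back than shut.
Start: joints at [1.009, 0.22, 1.526, -0, 1.395, -0.126], TCP at [0.264, 0.567, 0.253] pointing down, gripper open.
Joint ranges: [-2.98, 2.98], [-0.91, 2.08], [0.09, 2.57], [-1.24, 4.39], [0.2, 2.65], [-2.68, 2.68]. Speed limits (rad/s): [2.57, 2.57, 3.01, 3.14, 3.14, 3.14].

### API

Orientations are given as a unit quaternion [w, x, y, z].
In Python, from rig import manip, vision gives the robot as it stands (manip), with the cameras (vision).
- The arm moves only by the tool hand_motion, called after "Call:" as a command line: name --argument value ..., lists and objects as JSON in quotes. Schema: {"type":"object","properties":{"steps":{"type":"object","properties":{"tx":{"type":"array","items":{"type":"number"},"minItems":1,"maxItems":8},"ty":{"type":"array","items":{"type":"number"},"minItems":1,"maxItems":8},"tz":{"type":"array","items":{"type":"number"},"minItems":1,"maxItems":8},"twist":{"type":"array","items":{"type":"number"},"minItems":1,"maxItems":8},"jaw":{"type":"array","items":{"type":"number"},"minItems":1,"maxItems":8}},"additionalProperties":false,"required":["tx","ty","tz","twist","jaw"]},"only":{"type":"string"},"quiet":{"type":"boolean"},"lines":{"type":"string"}},"required":["steps"],"additionalProperties":false}. steps is an object with one list for each field, all of the same length, 1 to 8, a row being the entries at one place: tx, ty, tz (the shift in a scale on which 1.0 is 0.6 m), twist (a turn about the tool's z in parts of the range, where 1.0 means 2 pi rad), jaw (the finger opening in m); each row is the pose to reach, as a shift and turn from the pose commanded when the call began, along the tool's axes at that moment; what a row does not reach only later rows make up. A row lasts 1/8 s, in which the tool goes at most 0.0625 m and 0.188 rad, less where a joint would pass 70% of its speed; a pose out of reach is approached as far as the arm can. The fingers move at their own pace and stop on an object; the grip force is fixed at half the most. Time passes only in rows, so rows that do not move let the fingers close. The tool returns the time, the measured TCP pose, the force, the opening and the grip force at its end. only (a regular expression) keeps the lines of the reply that match it, lines (a string "A,B") keeps lines A to B, and quiet returns only ok. A shift or turn number past 1, either way, is cut back to 1. Input that does not fit is refused with a message, and nothing moves.
- manip.state(): the state, without advancing time (a new reading comes with each control period).
- vision.camera(name): name is "side" or "top"; returns (picture, depth): 384x512x3 uint8, blue, green, red; 384x512 float32, m along the optical axis (not along the pixel's ray), 0 where there is no reading.
- vision.get_calibration(name): a dict with "fx", "fy", "cx", "cy" (pixels), "xyz" and "orientation" of the camera in the world. Camera axes: x right, y up, looking along -z (the intrinsics and any distortion apply to the point x, -y, -z); pixel columns grow to the right and rows downward; lengths in m; the calibration is good to about 2 mm. A picture is of the moment at which its call begins. get_calibration takes no time and is no camera call.
- manip.sign_off(): hands the job in; it is judged then, once.
The state is a dict: "time": time; "q": joint angles; "dq": joint speeds; "joint_efforts": joint torques, N m; "tcp_pos": TCP position; "tool_rot": TCP orientation; "contact_force": force on the tool from outside, world axes, zero at the start; "moment": the same for the moment, N m; "grip_width": finger opening in m; "gripper_force": force on a finger pad.
Only numpy, scipy, OpenCV 4.12 (cv2) and the standard library are available. Lean on these libraries where they do the work, as an engineer would, in place of code of your own. Each camera call takes 0.05 s, during which the arm holds its last target. There are 200 camera calls.

### The job

The cooking is done: turn the burner knob fully off first, then take the wooden turner off the pan and lay it level across both notches of its white rest, without letting it down onto the worktop. Put every spice tin that is out upright and flat into its own bay of the rack, the one whose label shows that tin's outline, and leave the other things on the worktop where they are.

Things in the scene. Friction and masses are not known exactly. Their poses are not given: they have to be found in the camera images.
- burner (a joint): Burner knob on top of the hob, near its robot side: black bar grip turning about a vertical axis. 0 = off (end stop; the bar then lies along the hob's x axis), values up to 1.6 rad = gas on. The value grows clockwise seen from above, so it is turned off anticlockwise. It turns easily and stays where left.
- burner_grip (a point): On the knob's axis at the height to grip the bar; its x axis lies along the bar and turns with the knob. 82 mm above the worktop. The bar is 42 mm long, 14 mm thick, 32 mm high; its top is 7 mm above this point; a round skirt 44 mm across lies 23 mm below this point.
- hob: Portable steel gas hob fixed in place, 360 (x) x 300 (y) mm, top 45 mm above the worktop, grate top 60 mm. Origin: centre of underside. The knob sits at x = -150 mm.
- pan: Steel frying pan with mushrooms in it, standing on the grate, does not move. 220 mm across its rim; origin: centre of underside, rim 55 mm above it, its long handle points along its +y (reaching 300 mm from the centre). Mushrooms stay below 25 mm above origin.
- turner: Loose wooden turner (flat spatula), 290 mm long along its x axis, 70 g; starts lying across the pan's rim. Origin: underside at the balance point. Handle 18 mm wide (y), 16 mm thick, from x = -146 to +64 mm; blade 50 mm wide and 6 mm thick from +64 to +144 mm; undersides flush.
- rest_seat (a point): White ceramic turner rest, fixed: point midway between its two notches at the height of their floors, 60 mm above the worktop. Base 130 (x) x 60 (y) x 6 mm; two narrow posts at x = -42 and +42 mm from here (12 mm thick, 52 mm wide), 72 mm free between them. Each has a notch 34 mm wide in y between 12 mm horns. The handle lies along x in both, its balance point midway.
- rack: Dark wooden board of the spice rack, fixed, 110 (x) x 330 (y) mm, 8 mm thick, origin under the middle of the row of bays, on the worktop. It carries six equal bays side by side along its y axis, 54 mm apart, in an order that changes from start to start.
- tin_round_big: Loose spice tin, plain aluminium, large round tin, 42 mm in diameter, 50 mm high (lid mark to 52 mm), 80 to 150 g, bottom-heavy (centre of mass 13 mm up). Origin: centre of its underside, z up. Absent in some starts.
- slot_round_big (a point): Centre of the floor of the bay for the large round tin: a pocket 48 x 48 mm inside with walls 3 mm thick that rise 11 mm above this floor; the floor lies 12 mm above the worktop. Its white label plate, on the bay's +x side (away from the robot), lies lower than the walls and shows the tin's outline at 0.8 scale: a large disc. Axes parallel to the rack's.
- tin_round_small: Loose spice tin, plain aluminium, small round tin, 28 mm in diameter, 50 mm high (lid mark to 52 mm), 80 to 150 g, bottom-heavy (centre of mass 13 mm up). Origin: centre of its underside, z up. Absent in some starts.
- slot_round_small (a point): Centre of the floor of the bay for the small round tin: a pocket 48 x 48 mm inside with walls 3 mm thick that rise 11 mm above this floor; the floor lies 12 mm above the worktop. Its white label plate, on the bay's +x side (away from the robot), lies lower than the walls and shows the tin's outline at 0.8 scale: a small disc. Axes parallel to the rack's.
- tin_square_big: Loose spice tin, plain aluminium, large square tin, 38 x 38 mm (x, y), 50 mm high (lid mark to 52 mm), 80 to 150 g, bottom-heavy (centre of mass 13 mm up). Origin: centre of its underside, z up. Absent in some starts.
- slot_square_big (a point): Centre of the floor of the bay for the large square tin: a pocket 48 x 48 mm inside with walls 3 mm thick that rise 11 mm above this floor; the floor lies 12 mm above the worktop. Its white label plate, on the bay's +x side (away from the robot), lies lower than the walls and shows the tin's outline at 0.8 scale: a large square. Axes parallel to the rack's.
- tin_square_small: Loose spice tin, plain aluminium, small square tin, 25 x 25 mm (x, y), 50 mm high (lid mark to 52 mm), 80 to 150 g, bottom-heavy (centre of mass 13 mm up). Origin: centre of its underside, z up. Absent in some starts.
- slot_square_small (a point): Centre of the floor of the bay for the small square tin: a pocket 48 x 48 mm inside with walls 3 mm thick that rise 11 mm above this floor; the floor lies 12 mm above the worktop. Its white label plate, on the bay's +x side (away from the robot), lies lower than the walls and shows the tin's outline at 0.8 scale: a small square. Axes parallel to the rack's.
- tin_oblong: Loose spice tin, plain aluminium, oblong tin, 42 mm long (x) and 24 mm wide (y), 50 mm high (lid mark to 52 mm), 80 to 150 g, bottom-heavy (centre of mass 13 mm up). Origin: centre of its underside, z up. Absent in some starts.
- slot_oblong (a point): Centre of the floor of the bay for the oblong tin: a pocket 48 x 48 mm inside with walls 3 mm thick that rise 11 mm above this floor; the floor lies 12 mm above the worktop. Its white label plate, on the bay's +x side (away from the robot), lies lower than the walls and shows the tin's outline at 0.8 scale: an oblong. Axes parallel to the rack's.
- tin_hex: Loose spice tin, plain aluminium, six-sided tin, 35 mm across flats, 40 mm across corners; its x axis goes through the middle of a flat, 50 mm high (lid mark to 52 mm), 80 to 150 g, bottom-heavy (centre of mass 13 mm up). Origin: centre of its underside, z up. Absent in some starts.
- slot_hex (a point): Centre of the floor of the bay for the six-sided tin: a pocket 48 x 48 mm inside with walls 3 mm thick that rise 11 mm above this floor; the floor lies 12 mm above the worktop. Its white label plate, on the bay's +x side (away from the robot), lies lower than the walls and shows the tin's outline at 0.8 scale: a hexagon. Axes parallel to the rack's.
- mushroom_a: Loose bystander, to be left alone: halved mushroom, cut face down, 42 mm wide, 20 mm high. Origin: centre of underside.
- mushroom_b: Loose bystander, to be left alone: halved mushroom, cut face down, 42 mm wide, 20 mm high. Origin: centre of underside.
- mill: Loose bystander, to be left alone: wooden pepper mill, 56 mm across, 142 mm high. Origin: centre of underside.
- jar: Loose bystander, to be left alone: clear jar, 72 mm across, 65 mm high. Origin: centre of underside.
- dish: Loose bystander, to be left alone: terracotta bowl, 100 mm across, 40 mm high. Origin: centre of underside.

How it is judged:
On the way, in this order (a step that is already met when the one before it is completed fails the run):
1. the burner knob is fully off (value of joint burner below 0.12 rad), for 0.2 s.
2. the turner lies released on its rest (((z of turner in the frame of rest_seat between -0.004 and 0.006 m and angle between turner's own z axis and vertical below 0.1 rad) or (z of turner in the frame of rest_seat between 0.012 and 0.022 m and angle between turner's own z axis and vertical above 3.04 rad)) and x of turner in the frame of rest_seat between -0.035 and 0.035 m and y of turner in the frame of rest_seat between -0.014 and 0.014 m and angle between the x axis of turner and the x axis of rest_seat, either way round below 0.25 rad and linear speed of turner below 0.02 m/s and contact force between turner and the fingers below 0.05 N), for 0.3 s.
At the end, for the whole second after the job is handed in: Knob below 0.12 rad; turner released, level (either face up), in both notches (balance point within 35 mm along, 14 mm across of the middle; 0.25 rad); every tin present stands upright on the floor of its own bay (within 16 mm of the centre, 4 mm in height), at rest (all of step 2 and value of joint burner below 0.12 rad and horizontal distance between tin_round_big and slot_round_big below 0.016 m and z of tin_round_big in the frame of slot_round_big between -0.004 and 0.004 m and angle between each of tin_round_big, tin_round_small, tin_square_big, tin_square_small, tin_oblong, tin_hex's own z axis and vertical below 0.1 rad and linear speed of each of tin_round_big, tin_round_small, tin_square_big, tin_square_small, tin_oblong, tin_hex below 0.02 m/s and horizontal distance between tin_round_small and slot_round_small below 0.016 m and z of tin_round_small in the frame of slot_round_small between -0.004 and 0.004 m and horizontal distance between tin_square_big and slot_square_big below 0.016 m and z of tin_square_big in the frame of slot_square_big between -0.004 and 0.004 m and horizontal distance between tin_square_small and slot_square_small below 0.016 m and z of tin_square_small in the frame of slot_square_small between -0.004 and 0.004 m and horizontal distance between tin_oblong and slot_oblong below 0.016 m and z of tin_oblong in the frame of slot_oblong between -0.004 and 0.004 m and horizontal distance between tin_hex and slot_hex below 0.016 m and z of tin_hex in the frame of slot_hex between -0.004 and 0.004 m); the robot touches nothing.
It fails at once if the turner is let down onto the worktop (height (world z) of turner below 0.03 m).
It fails at once if a bystander is pushed more than 60 mm away (distance of any of mushroom_a, mushroom_b, mill, jar, dish from where it was at the start of the episode above 0.06 m).
It fails at once if a bystander is knocked over (angle between any of mushroom_a, mushroom_b, mill, jar, dish's own z axis and vertical above 0.7 rad).
Of tin_round_big, tin_round_small, tin_square_big, tin_square_small, tin_oblong, tin_hex only 4 to 6 are there at a start; the rules pass over those that are not, and their reading is None.
At some moment in a run one of tin_round_big, tin_square_big, tin_hex may be knocked a few centimetres aside while the robot is not near it.
It also fails if it takes over 210 s, if anything falls off the work surface, if the arm or the gripper's body presses on something with over 40 N, if the wrist force passes 120 N, or if a joint passes its speed limit or range.

## Working session

There is one attempt and no reset: what is moved stays moved. The work goes in short steps, Python scripts to look and compute and a tool call to move; the robot and the scene stay as the last step left them, time stands still between calls to the robot, and variables do not carry over. Pictures are saved under pics/ and viewed, at most 14 in all, crops included, and the job is handed in when it is done.

```bash
ls; mkdir -p pics
```

Run:
```python
from rig import manip, vision
import cv2,numpy as np
for n in("top","side"):
    p,d=vision.camera(n); cv2.imwrite(f"pics/{n}0.png",p); np.save(f"pics/{n}0.npy",d); print(n,vision.get_calibration(n))
s=manip.state(); print(s)
```

```text
pics
rig.py
top {'fx': 405.27090590134566, 'fy': 405.27090590134566, 'cx': 254.76515502562023, 'cy': 192.4329076987989, 'xyz': array([ 0.36202697, -0.08105558,  1.08222263]), 'orientation': array([-0.69281832, -0.06980959,  0.07071214,  0.71423329])}
side {'fx': 390.48890943141237, 'fy': 390.48890943141237, 'cx': 255.58026294313686, 'cy': 187.65474644775043, 'xyz': array([ 0.22492019, -0.75095983,  0.77838029]), 'orientation': array([ 0.88925951,  0.39744552, -0.08314869, -0.21057273])}
{'time': 0.1, 'q': array([ 1.00889026e+00,  2.21131581e-01,  1.52747337e+00, -1.40243975e-05,
        1.39470984e+00, -1.26096668e-01]), 'dq': array([ 0.00128287,  0.00076328, -0.00289882,  0.00023242, -0.0029096 ,
        0.00064443]), 'joint_efforts': array([ 1.77399761e-03, -4.98242962e+01, -3.90544975e+01, -1.16854030e-04,
        5.59410444e-03,  1.22011866e-05]), 'tcp_pos': array([0.26357865, 0.5661537 , 0.25233067]), 'tool_rot': array([-2.83902685e-04,  2.16183063e-01,  9.76352468e-01, -8.12948379e-04]), 'contact_force': array([ 0.37954263,  0.5743826 , -0.27188424]), 'moment': array([ 0.04202296, -0.0156813 ,  0.01843507]), 'gripper_force': 0.0, 'grip_width': 0.08553560704351994}
```

View pics/top0.png

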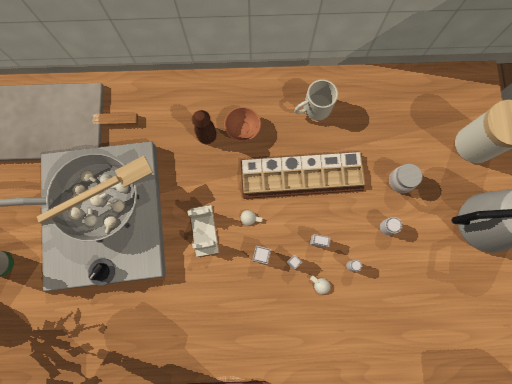

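View pics/side0.png

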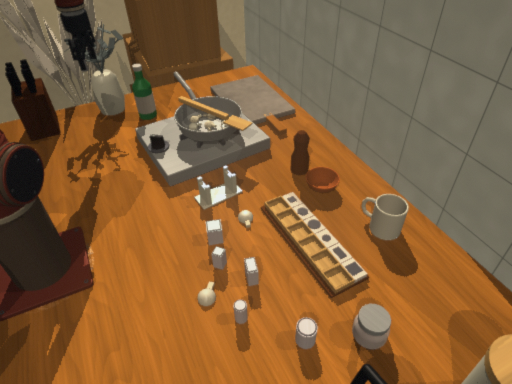

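The top view has the hob at left (pan ~(93,195), knob (100,270)), the turner from (40,218) to (150,165), the rest at (204,231) and the rack at (303,175). The tins are at (261,255), (294,263), (320,241), (355,267) and (391,226). The side view agrees.

Create h.py:
```python
from rig import manip, vision
import cv2,numpy as np
from scipy.spatial.transform import Rotation as R
def rot(q): return R.from_quat([q[1],q[2],q[3],q[0]])
def look(n,name=None):
    p,d=vision.camera(n)
    if name: cv2.imwrite(f"pics/{name}.png",p)
    return p,d
def rays(n,uv):
    c=vision.get_calibration(n); uv=np.atleast_2d(np.asarray(uv,float))
    v=np.c_[(uv[:,0]-c["cx"])/c["fx"],-(uv[:,1]-c["cy"])/c["fy"],-np.ones(len(uv))]
    return np.array(c["xyz"]),rot(c["orientation"]).apply(v)
def onplane(n,uv,z):
    o,r=rays(n,uv); return o+r*((z-o[2])/r[:,2])[:,None]
def cloud(n,d):
    vv,uu=np.indices(d.shape); o,r=rays(n,np.c_[uu.ravel(),vv.ravel()])
    return (o+r*d.ravel()[:,None]).reshape(*d.shape,3)
def pix(n,P):
    c=vision.get_calibration(n); q=rot(c["orientation"]).inv().apply(np.atleast_2d(P)-c["xyz"])
    return np.c_[c["cx"]+c["fx"]*q[:,0]/-q[:,2],c["cy"]-c["fy"]*q[:,1]/-q[:,2]]
def blobs(mask,amin=20):
    n,l,s,c=cv2.connectedComponentsWithStats(mask.astype(np.uint8))
    return [(l==i) for i in range(1,n) if s[i,4]>=amin]
def togo(target,yaw=None):
    """shift in tool axes from the present pose to target"""
    s=manip.state(); T=rot(s["tool_rot"]); a=T.as_matrix()
    print("shift",np.round(T.inv().apply(np.array(target)-s["tcp_pos"]),4),"tcp",np.round(s["tcp_pos"],4),"yaw of tool y",round(np.arctan2(a[1,1],a[0,1]),3),"q",np.round(s["q"],2))
    if yaw is not None:
        y=np.arctan2(a[1,1],a[0,1]); t=-(yaw-y)  # tool z points down
        print("turn",round((t+np.pi/2)%np.pi-np.pi/2,3))
```

Run:
```python
from h import *
p=cv2.imread("pics/top0.png");d=np.load("pics/top0.npy");X=cloud("top",d)
z=X[...,2]
print("table z",np.median(z[300:340,200:400]))
m=(z>.042)&(z<.062)&(X[...,1]<.15); 
for b in blobs(m,25):
    uv=np.argwhere(b)[:,::-1].mean(0); Q=X[b]; (c,s,a)=cv2.minAreaRect((Q[:,:2]*1000).astype(np.float32))
    print(b.sum(),uv.round(1),Q.mean(0).round(4),np.round(s,0),round(a,1),z[b].max().round(3), p[b].mean(0).round())
def up(x0,y0,x1,y1,k,n): cv2.imwrite(n,cv2.resize(p[y0:y1,x0:x1],None,fx=k,fy=k,interpolation=cv2.INTER_CUBIC))
up(230,145,410,295,4.4,"pics/c1.png"); up(30,140,220,295,4,"pics/c2.png")
```

```text
table z -0.00012438367677647388
86 [323.  90.] [ 0.8492 -0.2804  0.0526] [70. 31.] 65.3 0.062 [ 93. 108. 115.]
75 [316.7 110.5] [ 0.7905 -0.2596  0.0521] [70. 22.] 79.3 0.062 [ 92. 107. 114.]
99 [205.4 133.2] [0.7345 0.0411 0.0538] [42. 55.] 19.2 0.062 [23. 35. 57.]
183 [470.7 146.4] [ 0.677  -0.6615  0.0519] [107.  44.] 28.4 0.062 [124. 142. 150.]
75 [401.1 182.9] [ 0.5837 -0.4674  0.0512] [60. 23.] 45.3 0.062 [112. 122. 131.]
94 [471.9 203.2] [ 0.5244 -0.6437  0.0524] [13. 80.] 44.1 0.062 [122. 133. 140.]
76 [198.3 212.6] [0.5209 0.0603 0.0563] [13. 52.] 9.2 0.062 [144. 163. 172.]
223 [392.8 224.7] [ 0.4752 -0.4353  0.0512] [40. 41.] 44.9 0.056 [167. 176. 186.]
177 [478.2 238.5] [ 0.4334 -0.6473  0.0524] [112.  25.] 49.4 0.062 [78. 86. 90.]
168 [320.6 240.1] [ 0.4418 -0.2486  0.051 ] [42. 25.] 77.7 0.057 [167. 176. 187.]
67 [202.8 244.8] [0.4384 0.0492 0.0576] [12. 38.] 7.7 0.062 [157. 177. 186.]
230 [261.  254.3] [ 0.4107 -0.0965  0.0512] [37. 38.] 74.0 0.056 [170. 179. 191.]
97 [294.  261.4] [ 0.3904 -0.1786  0.051 ] [23. 24.] 42.5 0.056 [173. 181. 192.]
104 [355.2 265. ] [ 0.3771 -0.3315  0.0509] [28. 25.] 88.5 0.056 [170. 179. 190.]
```

View pics/c1.png

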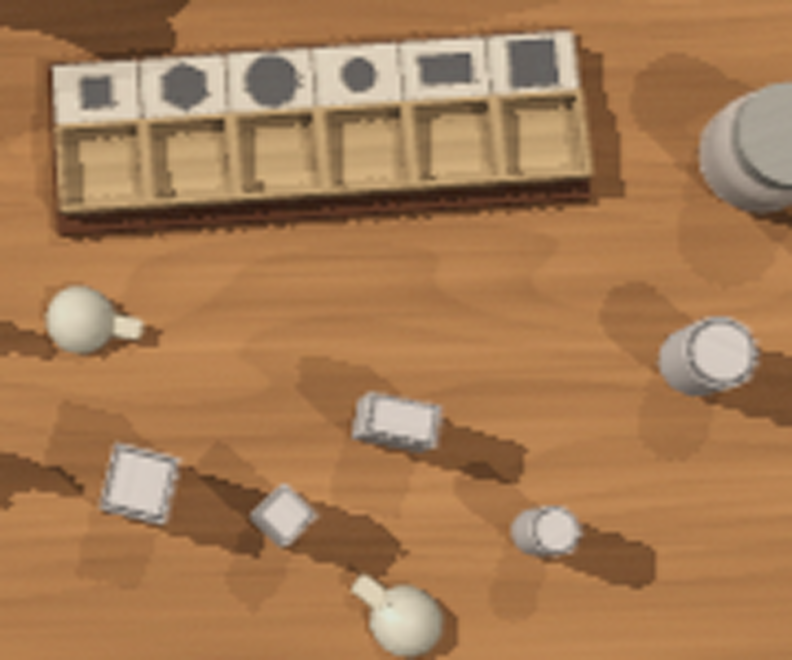

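View pics/c2.png

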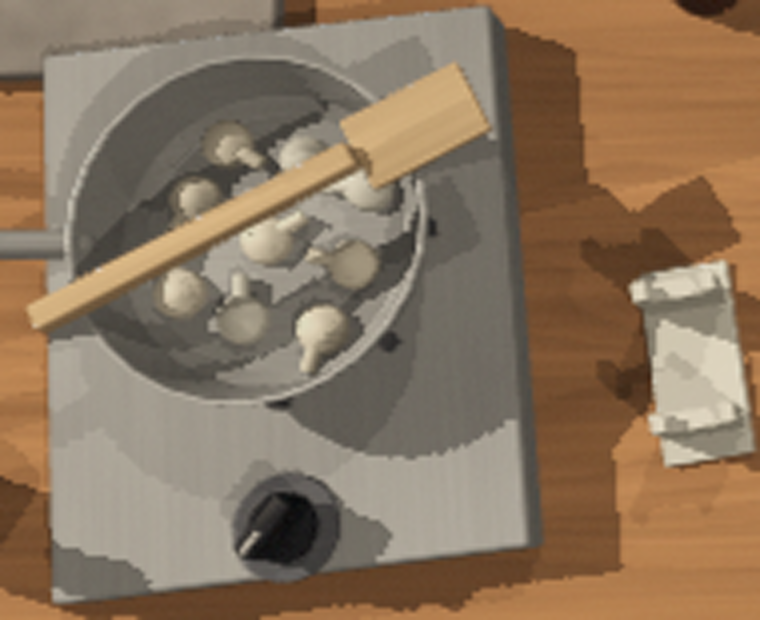

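The crops show the label order from left: small square, hexagon, large disc, small disc, oblong, large square. No hex tin is out. The knob bar at about (278,528) in crop 2 points lower-left, so it is on.

Run:
```python
from h import *
p=cv2.imread("pics/top0.png");d=np.load("pics/top0.npy");X=cloud("top",d);z=X[...,2]
def rep(name,m,amin=25):
    for b in blobs(m,amin):
        Q=X[b]; r=cv2.minAreaRect((Q[:,:2]*1000).astype(np.float32)); bx=cv2.boxPoints(r)
        e=bx[1]-bx[0] if np.linalg.norm(bx[1]-bx[0])>np.linalg.norm(bx[2]-bx[1]) else bx[2]-bx[1]
        yaw=(np.degrees(np.arctan2(e[1],e[0]))+90)%180-90
        print(name,b.sum(),"rect c",np.round(r[0],1),"size",np.round(r[1],1),"long-yaw deg",round(yaw,1),"z",Q[:,2].mean().round(4),"mean",Q.mean(0).round(4))
vv,uu=np.indices(z.shape)
def box(x0,y0,x1,y1): return (uu>=x0)&(uu<x1)&(vv>=y0)&(vv<y1)
rep("knob",box(80,250,120,290)&(z>.078))
rep("hob",(z>.040)&(z<.05)&box(30,130,175,300),500)
rep("posts",box(180,195,225,260)&(z>.045))
rep("postslow",box(180,195,225,260)&(z>.002)&(z<.03))
hsv=cv2.cvtColor(p,cv2.COLOR_BGR2HSV)
wood=box(30,150,160,230)&(hsv[...,1]>90)&(hsv[...,2]>120)&(z>.1)
rep("turner",wood); Q=X[wood]; print(np.polyfit(Q[:,1],Q[:,2],1),np.percentile(Q[:,2],[2,25,50,75,98]))
rep("handleend",wood&(uu<60)); rep("bladeend",wood&(uu>118))
rep("rackwalls",box(235,145,370,200)&(z>.017)&(z<.03),100)
rep("rackall",box(235,145,370,200)&(z>.004),100)
dark=box(240,150,366,178)&(p.max(2)<110)&(z>.01)
rep("labels",dark,10)
rep("pan",box(30,140,150,250)&(z>.105)&~wood,60)
```

```text
knob 120 rect c [379.9 120.5] size [403.2  35.3] long-yaw deg 89.9 z 0.0954 mean [0.38   0.3009 0.0954]
hob 8435 rect c [528.3 318.7] size [361.9 300.5] long-yaw deg 5.3 z 0.0446 mean [0.4894 0.3038 0.0446]
posts 127 rect c [458.1 -10.6] size [233.6  47.1] long-yaw deg 47.6 z 0.0701 mean [0.5203 0.0594 0.0701]
posts 120 rect c [413.9  -9.1] size [173.6  36. ] long-yaw deg 65.9 z 0.0714 mean [0.4384 0.0472 0.0714]
postslow 832 rect c [481.4  54.8] size [140.8  63.2] long-yaw deg 6.6 z 0.0065 mean [0.4772 0.0524 0.0065]
turner 1224 rect c [535.  150.6] size [537.1 214. ] long-yaw deg 75.0 z 0.1323 mean [0.5838 0.2719 0.1323]
[-0.39070993  0.23987952] [0.11748627 0.12055561 0.12482278 0.13040149 0.13350909]
handleend 172 rect c [455.7 171.9] size [537.1  49.7] long-yaw deg 75.0 z 0.1353 mean [0.5171 0.4037 0.1353]
bladeend 598 rect c [486.9  90.4] size [415.7  84.8] long-yaw deg 42.4 z 0.1285 mean [0.6166 0.2064 0.1285]
rackwalls 2042 rect c [ 628.7 -214.8] size [ 93.4 324.6] long-yaw deg -87.8 z 0.021 mean [ 0.6414 -0.2152  0.021 ]
rackall 4729 rect c [ 526.4 -221.8] size [312.5 334.4]
[... 755 characters left out ...]
1] long-yaw deg 80.6 z 0.0149 mean [ 0.6388 -0.362   0.0149]
labels 15 rect c [ 635.  -308.6] size [ 5.6 22. ] long-yaw deg -87.0 z 0.0146 mean [ 0.6358 -0.3106  0.0146]
labels 17 rect c [ 630.6 -192.9] size [ 6.3 36. ] long-yaw deg -88.8 z 0.0142 mean [ 0.6322 -0.1954  0.0142]
labels 11 rect c [ 635.  -237.9] size [ 1.7 27.1] long-yaw deg -87.1 z 0.0139 mean [ 0.6348 -0.2377  0.0139]
labels 10 rect c [ 629. -148.] size [ 5.1 16.4] long-yaw deg -83.9 z 0.0149 mean [ 0.6303 -0.1493  0.0149]
pan 544 rect c [534.5 165. ] size [575.3 173.9] long-yaw deg 71.8 z 0.1159 mean [0.6067 0.3783 0.1159]
pan 455 rect c [498.6 156.8] size [523.3 164.5] long-yaw deg 77.6 z 0.1206 mean [0.5095 0.3127 0.1206]
```

Run:
```python
from h import *
p=cv2.imread("pics/top0.png");d=np.load("pics/top0.npy");X=cloud("top",d);X[d<.1]=-1;z=X[...,2]
d2=np.load("pics/side0.npy");Y=cloud("side",d2);Y[d2<.1]=-1
def rect(name,Q):
    r=cv2.minAreaRect((Q[:,:2]*1000).astype(np.float32)); bx=cv2.boxPoints(r)
    e=bx[1]-bx[0] if np.linalg.norm(bx[1]-bx[0])>np.linalg.norm(bx[2]-bx[1]) else bx[2]-bx[1]
    print(name,len(Q),np.round(r[0],1),np.round(r[1],1),"yaw",round((np.degrees(np.arctan2(e[1],e[0]))+90)%180-90,1),"z",np.percentile(Q[:,2],[5,50,95]).round(4),"mean",Q.mean(0).round(4))
def sel(X,x0,x1,y0,y1,z0,z1): 
    return (X[...,0]>x0)&(X[...,0]<x1)&(X[...,1]>y0)&(X[...,1]<y1)&(X[...,2]>z0)&(X[...,2]<z1)
for nm,W in(("top",X),("side",Y)):
    print(nm)
    rect("knobtop",W[sel(W,.33,.43,.25,.35,.081,.1)])
    rect("post1",W[sel(W,.49,.56,0,.12,.055,.09)]); rect("post2",W[sel(W,.40,.47,0,.12,.055,.09)])
    rect("horns",W[sel(W,.40,.56,0,.12,.064,.09)])
    rect("base",W[sel(W,.36,.60,0,.12,.004,.012)])
    Q=W[sel(W,.5,.75,-.42,-.0,.0205,.03)];rect("walls",Q)
    Q=W[sel(W,.5,.75,-.42,-.0,.0225,.03)];rect("walltop",Q)
    rect("rackall",W[sel(W,.5,.75,-.42,-.0,.004,.03)])
    y=np.radians(2.3);Q=W[sel(W,.57,.7,-.40,-.03,.002,.03)]; xr=(Q[:,:2]-[.63,-.215])@[np.cos(y),np.sin(y)]
    for a in np.arange(-.07,.07,.004):
        k=(xr>=a)&(xr<a+.004); 
        if k.sum()>5: print(round(a*1000),k.sum(),np.percentile(Q[k,2],[10,50,90]).round(4),end=" | ")
    print()
# turner
img={"top":(p,X),"side":(cv2.imread("pics/side0.png"),Y)}
for nm,(im,W) in img.items():
    h=cv2.cvtColor(im,cv2.COLOR_BGR2HSV); m=sel(W,.44,.75,.13,.47,.108,.16)&(h[...,1]>85)&(h[...,2]>110)
    b=max(blobs(m,10),key=lambda b:b.sum());Q=W[b]; rect("turner "+nm,Q)
    c=Q[:,:2].mean(0); u=np.linalg.svd(Q[:,:2]-c,full_matrices=0)[2][0]; u*=-np.sign(u[1]); s=(Q[:,:2]-c)@u; w=(Q[:,:2]-c)@[-u[1],u[0]]
    print("c",c,"u",u)
    for a in np.arange(-.18,.18,.03):
        k=(s>=a)&(s<a+.03)
        if k.sum()>3: print(np.round(a,2),k.sum(),"w",np.percentile(w[k],[3,50,97]).round(3),"z",np.percentile(Q[k,2],[10,50,90]).round(4),"end",s[k].min().round(3),s[k].max().round(3),Q[k].mean(0).round(4))
```

```text
top
knobtop 112 [380.5 305.3] [14.2 40.4] yaw -37.1 z [0.0833 0.0882 0.0908] mean [0.38   0.3045 0.0877]
post1 110 [522.6  60.6] [13.  52.5] yaw -81.6 z [0.0566 0.0615 0.0734] mean [0.5221 0.0604 0.0639]
post2 110 [439.5  48.5] [12.  52.1] yaw -82.0 z [0.0573 0.0616 0.0736] mean [0.4395 0.0483 0.0641]
horns 85 [481.2  54.7] [96.3 52.5] yaw 8.1 z [0.0655 0.071  0.0743] mean [0.4821 0.055  0.0708]
base 661 [480.6  58.3] [115.3 234.4] yaw -0.1 z [0.0042 0.006  0.0092] mean [0.4759 0.0531 0.0063]
walls 1204 [ 651.8 -204.7] [249.8 338.2] yaw -80.7 z [0.0206 0.0222 0.0256] mean [ 0.6384 -0.2104  0.0225]
walltop 514 [ 664.9 -205. ] [241.1 331.3] yaw -77.8 z [0.0226 0.0236 0.0267] mean [ 0.6338 -0.2118  0.024 ]
rackall 5165 [ 625.1 -210.1] [249.8 415.6] yaw -90.0 z [0.0057 0.0141 0.0236] mean [ 0.622  -0.2047  0.015 ]
-62 59 [0.0031 0.0062 0.01  ] | -58 139 [0.0046 0.0074 0.01  ] | -54 186 [0.005  0.0078 0.0107] | -50 306 [0.0057 0.0115 0.0229] | -46 109 [0.0173 0.0218 0.0245] | -42 169 [0.009  0.0123 0.0208] | -38 174 [0.009  0.0119 0.0213] | -34 176 [0.0091 0.0122 0.0203] | -30 180 [0.0091
[... 4044 characters left out ...]
0.5361 0.3632 0.128 ]
-0.09 32 w [-0.008 -0.003  0.008] z [0.1253 0.1286 0.131 ] end -0.087 -0.06 [0.5498 0.3365 0.1283]
-0.06 34 w [-0.008 -0.     0.01 ] z [0.1268 0.1285 0.1308] end -0.059 -0.031 [0.5639 0.3102 0.1287]
-0.03 38 w [-0.006 -0.001  0.009] z [0.1246 0.1291 0.1306] end -0.028 -0.001 [0.5783 0.2832 0.1281]
0.0 53 w [-0.008 -0.003  0.01 ] z [0.1187 0.1275 0.1305] end 0.0 0.029 [0.592  0.2541 0.1261]
0.03 91 w [-0.022 -0.     0.025] z [0.1168 0.1195 0.1211] end 0.03 0.06 [0.6061 0.2301 0.1191]
0.06 87 w [-0.024  0.     0.024] z [0.1177 0.1195 0.1213] end 0.06 0.089 [0.6197 0.2038 0.1195]
0.09 69 w [-0.023 -0.001  0.026] z [0.117  0.1192 0.1208] end 0.09 0.11 [0.6308 0.181  0.1189]
```

Run:
```python
from h import *
togo([.3803,.3036,.087],np.radians(53))
```

```text
shift [-0.2167 -0.1885  0.1656] tcp [0.2636 0.5662 0.2523] yaw of tool y 1.135 q [ 1.01  0.22  1.53 -0.    1.39 -0.13]
turn 0.21
```

Careful with the scale: shifts go in shares of 0.6 m and turns go in shares of 2 pi rad. That gives: -0.2167 m is -0.3612, -0.1885 m is -0.3142, 0.21 rad is 0.0334.

Call:
hand_motion --steps '{"tx":[-0.3612, -0.3612, -0.3612, -0.3612, -0.3612, -0.3612, -0.3612, -0.3612], "ty":[-0.3142, -0.3142, -0.3142, -0.3142, -0.3142, -0.3142, -0.3142, -0.3142], "tz":[0, 0, 0.05, 0.1, 0.15, 0.2, 0.2, 0.2], "twist":[0.0334, 0.0334, 0.0334, 0.0334, 0.0334, 0.0334, 0.0334, 0.0334], "jaw":[0.06, 0.06, 0.06, 0.06, 0.06, 0.06, 0.06, 0.06]}'

```text
time: 1.1
tcp_pos: [0.3812, 0.305, 0.1345]
tool_rot: [0.0, 0.317, 0.948, 0.001]
contact_force: [0.1, 0.5, 0.9]
grip_width: 0.0599
gripper_force: 0.0
```

Run:
```python
from h import *
togo([.3803,.3036,.087],np.radians(53))
```

```text
shift [-0.0001 -0.0017  0.0475] tcp [0.3812 0.305  0.1345] yaw of tool y 0.925 q [ 0.51  0.01  1.99  0.    1.14 -0.41]
turn 0.0
```

Converted, 0.047 m is 0.0783, 0.024 m is 0.04.

Call:
hand_motion --steps '{"tx":[0, 0, 0, 0, 0, 0], "ty":[-0.0033, -0.0033, -0.0033, -0.0033, -0.0033, -0.0033], "tz":[0.04, 0.0783, 0.0783, 0.0783, 0.0783, 0.0783], "twist":[0, 0, 0, 0, 0, 0], "jaw":[0.05, 0.05, 0.01, 0.01, 0.01, 0.01]}'

```text
time: 1.85
tcp_pos: [0.3813, 0.3048, 0.0886]
tool_rot: [0.001, 0.317, 0.948, 0.003]
contact_force: [3.1, 6.2, -3.2]
grip_width: 0.0126
gripper_force: 62.4
```

Converted, -0.77 rad is -0.1225.

Call:
hand_motion --steps '{"tx":[0, 0, 0, 0, 0, 0], "ty":[0, 0, 0, 0, 0, 0], "tz":[0, 0, 0, 0, 0, 0], "twist":[-0.0286, -0.0573, -0.0859, -0.1114, -0.1225, -0.1225], "jaw":[0.01, 0.01, 0.01, 0.01, 0.01, 0.01]}'

```text
time: 2.6
tcp_pos: [0.3817, 0.3055, 0.0886]
tool_rot: [0.003, -0.061, 0.998, 0.003]
contact_force: [3.3, 9.5, -6.3]
grip_width: 0.0127
gripper_force: 65.4
```

Run:
```python
from h import *
s=manip.state();print(s["moment"],s["q"].round(2));togo([.38,.30,.2],np.radians(95.3))
```

```text
[ 1.38448542 -0.62780373 -1.09558147] [ 0.51  0.08  2.02  0.    1.04 -1.18]
shift [ 0.0017 -0.0046 -0.1114] tcp [0.3817 0.3055 0.0886] yaw of tool y 1.693 q [ 0.51  0.08  2.02  0.    1.04 -1.18]
turn 0.03
```

Converted, -0.13 m is -0.2167, -0.1 m is -0.1667, 0.72 rad is 0.1146.

Call:
hand_motion --steps '{"tx":[0, 0, 0, 0, 0, 0, 0, 0], "ty":[0, 0, 0, 0, 0, 0, 0, 0], "tz":[0, 0, -0.0833, -0.1667, -0.2167, -0.2167, -0.2167, -0.2167], "twist":[0, 0, 0, 0, 0.0286, 0.0573, 0.0859, 0.1146], "jaw":[0.05, 0.05, 0.05, 0.05, 0.05, 0.05, 0.05, 0.05]}'

```text
time: 3.6
tcp_pos: [0.3796, 0.3025, 0.2171]
tool_rot: [0.0, 0.296, 0.955, 0.0]
contact_force: [0.6, -0.7, 0.0]
grip_width: 0.0502
gripper_force: 0.0
```

Run:
```python
from h import *
p,d=look("top");X=cloud("top",d);X[d<.1]=-1
m=(abs(X[...,0]-.38)<.05)&(abs(X[...,1]-.304)<.05)&(X[...,2]>.081)&(X[...,2]<.1)
print(m.sum(),cv2.minAreaRect((X[m][:,:2]*1000).astype(np.float32)) if m.sum()>5 else 0)
cv2.imwrite("pics/k.png",cv2.resize(p[140:300,30:230],None,fx=4,fy=4))
p,d=look("side");X=cloud("side",d);X[d<.1]=-1
m=(abs(X[...,0]-.38)<.05)&(abs(X[...,1]-.304)<.05)&(X[...,2]>.081)&(X[...,2]<.095)
print(m.sum(),cv2.minAreaRect((X[m][:,:2]*1000).astype(np.float32)) if m.sum()>5 else 0)
cv2.imwrite("pics/k2.png",cv2.resize(p[60:220,100:300],None,fx=4,fy=4))
togo([.5705,.3005,.21],np.radians(27.4))
```

```text
110 ((380.126708984375, 304.9757385253906), (41.237491607666016, 14.235797882080078), 8.209163665771484)
56 ((379.803466796875, 300.87554931640625), (40.334598541259766, 15.324164390563965), 8.011372566223145)
shift [-0.159   0.1056  0.007 ] tcp [0.3796 0.3025 0.2169] yaw of tool y 0.974 q [ 0.51 -0.09  1.92 -0.    1.31 -0.46]
turn 0.496
```

The knob bar now lies along the hob's x axis, so the burner is off. Next is the turner.

Converted, -0.159 m is -0.265, 0.1056 m is 0.176, 0.496 rad is 0.0789.

Call:
hand_motion --steps '{"tx":[-0.265, -0.265, -0.265, -0.265, -0.265, -0.265], "ty":[0.176, 0.176, 0.176, 0.176, 0.176, 0.176], "tz":[0, 0, 0, 0, 0.0333, 0.0333], "twist":[0.078, 0.0789, 0.0789, 0.0789, 0.0789, 0.0789], "jaw":[0.06, 0.06, 0.06, 0.06, 0.06, 0.06]}'

```text
time: 4.45
tcp_pos: [0.5676, 0.3005, 0.1936]
tool_rot: [-0.002, 0.518, 0.855, -0.002]
contact_force: [-0.2, 0.3, 0.3]
grip_width: 0.0606
gripper_force: 0.0
```

Run:
```python
from h import *
togo([.5705,.3005,.126],np.radians(27.4))
```

```text
shift [-0.0014  0.0029  0.0676] tcp [0.5676 0.3005 0.1936] yaw of tool y 0.482 q [ 0.36  0.31  1.53  0.    1.3  -0.12]
turn 0.003
```

Converted, 0.067 m is 0.1117, 0.035 m is 0.0583.

Call:
hand_motion --steps '{"tx":[-0.0017, -0.0017, -0.0017, -0.0017, -0.0017, -0.0017, -0.0017, -0.0017], "ty":[0.0033, 0.0033, 0.0033, 0.0033, 0.0033, 0.0033, 0.0033, 0.0033], "tz":[0.0583, 0.1117, 0.1117, 0.1117, 0.1117, 0.1117, 0.1117, 0.1117], "twist":[0, 0, 0, 0, 0, 0, 0, 0], "jaw":[0.05, 0.05, 0.05, 0.012, 0.012, 0.012, 0.012, 0.012]}'

```text
time: 5.45
tcp_pos: [0.5738, 0.3015, 0.132]
tool_rot: [0.001, 0.519, 0.855, 0.002]
contact_force: [-2.5, -0.4, 6.5]
grip_width: 0.0172
gripper_force: 60.7
```

Run:
```python
from h import *
togo([.4808,.0533,.2],np.radians(97.8))
```

```text
shift [-0.1774 -0.1967 -0.0687] tcp [0.5738 0.3015 0.132 ] yaw of tool y 0.479 q [ 0.36  0.38  1.57  0.    1.19 -0.12]
turn -1.228
```

Converted, -0.1 m is -0.1667, -0.08 m is -0.1333.

Call:
hand_motion --steps '{"tx":[0, 0, 0, 0], "ty":[0, 0, 0, 0], "tz":[-0.0667, -0.1333, -0.1667, -0.1667], "twist":[0, 0, 0, 0], "jaw":[0.012, 0.012, 0.012, 0.012]}'

```text
time: 5.95
tcp_pos: [0.5736, 0.3012, 0.2313]
tool_rot: [0.001, 0.519, 0.855, 0.002]
contact_force: [0.4, 0.1, -0.9]
grip_width: 0.0166
gripper_force: 59.8
```

Run:
```python
from h import *
s=manip.state();print(s["tcp_pos"],s["contact_force"],s["moment"])
p,d=look("top","lift")
p2,_=look("side","lifts")
cv2.imwrite("pics/lift2.png",np.hstack([cv2.resize(p[100:300,0:200],(400,400)),cv2.resize(p2[40:240,100:300],(400,400))]))
togo([.4808,.0533,.2],np.radians(97.8))
```

```text
[0.5735923  0.30118159 0.23130691] [ 0.4193146   0.10232662 -0.85648551] [-0.03471145  0.03424877 -0.00873086]
shift [-0.1774 -0.1948  0.0281] tcp [0.5719 0.3005 0.2277] yaw of tool y 0.479 q [ 0.36  0.29  1.49 -0.    1.36 -0.12]
turn -1.228
```

View pics/lift2.png

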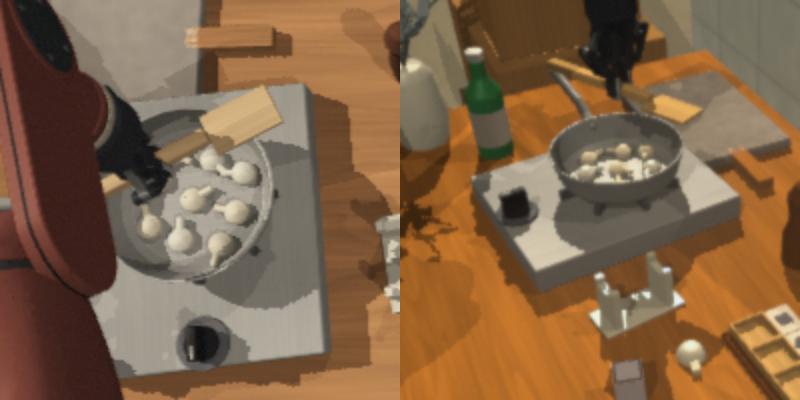

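The views show the turner level in the grip above the pan, and the knob bar aligned with the hob.

Converted, -0.195 m is -0.325, -0.178 m is -0.2967, -1.228 rad is -0.1954.

Call:
hand_motion --steps '{"tx":[-0.0833, -0.1667, -0.2333, -0.2967, -0.2967, -0.2967, -0.2967, -0.2967], "ty":[-0.0917, -0.1833, -0.2583, -0.325, -0.325, -0.325, -0.325, -0.325], "tz":[0, 0, 0, 0, 0, 0, 0, 0], "twist":[-0.0286, -0.0573, -0.0859, -0.1146, -0.1432, -0.1719, -0.1954, -0.1954], "jaw":[0.012, 0.012, 0.012, 0.012, 0.012, 0.012, 0.012, 0.012]}'

```text
time: 7.05
tcp_pos: [0.4805, 0.0529, 0.2273]
tool_rot: [-0.002, -0.067, 0.998, 0.0]
contact_force: [0.0, -0.6, -0.7]
grip_width: 0.0167
gripper_force: 59.8
```

Run:
```python
from h import *
for n in("top","side"):
    p,d=look(n,"hov"+n);W=cloud(n,d);W[d<.1]=-1;h=cv2.cvtColor(p,cv2.COLOR_BGR2HSV)
    m=(W[...,2]>.17)&(W[...,2]<.26)&(W[...,0]>.3)&(W[...,0]<.66)&(abs(W[...,1]-.055)<.06)&(h[...,1]>85)&(h[...,2]>90)&(h[...,0]>12)
    Q=W[m];print(n,len(Q),np.percentile(Q[:,0],[1,99]))
    for a in np.arange(.32,.65,.03):
        k=(Q[:,0]>=a)&(Q[:,0]<a+.03)
        if k.sum()>8:print(round(a,2),k.sum(),"y",np.percentile(Q[k,1],[3,50,97]).round(4),"z",np.percentile(Q[k,2],[10,50,90]).round(4))
togo([.4808,.0533,.2],np.radians(97.8))
```

```text
top 266 [0.33367308 0.4224072 ]
0.32 78 y [0.0255 0.0338 0.0423] z [0.2228 0.2262 0.2289]
0.35 107 y [0.0276 0.0341 0.0421] z [0.2233 0.2261 0.2282]
0.38 66 y [0.0308 0.0357 0.04  ] z [0.2198 0.2255 0.2279]
0.41 14 y [0.0348 0.0358 0.0379] z [0.2173 0.2252 0.2266]
side 898 [0.33415696 0.61708812]
0.32 68 y [0.0234 0.0277 0.0409] z [0.2144 0.2228 0.2264]
0.35 104 y [0.0258 0.0302 0.0434] z [0.2145 0.2243 0.2263]
0.38 105 y [0.0293 0.0341 0.046 ] z [0.2141 0.2238 0.2265]
0.41 98 y [0.0337 0.038  0.051 ] z [0.2148 0.2235 0.2264]
0.44 90 y [0.037  0.0421 0.0542] z [0.2149 0.2234 0.2264]
0.47 10 y [0.0126 0.0466 0.0558] z [0.2234 0.2266 0.2537]
0.5 73 y [0.0461 0.0497 0.0638] z [0.2147 0.2229 0.2256]
0.53 102 y [0.0372 0.0537 0.0845] z [0.2131 0.2152 0.2242]
0.56 126 y [0.039  0.0616 0.087 ] z [0.2134 0.2149 0.2164]
0.59 119 y [0.0435 0.0619 0.0901] z [0.2128 0.2147 0.2163]
shift [-0.      0.0002  0.0279] tcp [0.4809 0.0531 0.2279] yaw of tool y 1.704 q [-0.05 -0.1   1.91 -0.    1.33 -1.76]
turn -0.003
```

Converted, 0.143 m is 0.2383, 0.135 m is 0.225.

Call:
hand_motion --steps '{"tx":[0, 0, 0, 0, 0, 0], "ty":[0, 0, 0, 0, 0, 0], "tz":[0.0833, 0.1667, 0.2, 0.225, 0.2383, 0.2383], "twist":[0, 0, 0, 0, 0, 0], "jaw":[0.012, 0.012, 0.012, 0.012, 0.012, 0.012]}'

```text
time: 7.9
tcp_pos: [0.4817, 0.053, 0.0863]
tool_rot: [-0.0, -0.068, 0.998, -0.0]
contact_force: [-0.4, -0.3, -0.9]
grip_width: 0.0168
gripper_force: 59.8
```

Run:
```python
from h import *
togo([.4808,.0533,.079])
```

```text
shift [0.0009 0.0004 0.0073] tcp [0.4817 0.053  0.0863] yaw of tool y 1.707 q [-0.05  0.08  2.02 -0.    1.04 -1.76]
```

Converted, 0.008 m is 0.0133, 0.007 m is 0.0117.

Call:
hand_motion --steps '{"tx":[0, 0, 0, 0], "ty":[0, 0, 0, 0], "tz":[0.0067, 0.0117, 0.0133, 0.0133], "twist":[0, 0, 0, 0], "jaw":[0.012, 0.012, 0.012, 0.012]}'

```text
time: 8.4
tcp_pos: [0.4816, 0.053, 0.0784]
tool_rot: [0.0, -0.068, 0.998, -0.0]
contact_force: [0.3, 0.4, -0.9]
grip_width: 0.017
gripper_force: 59.8
```

Call:
hand_motion --steps '{"tx":[0, 0, 0, 0, 0, 0, 0], "ty":[0, 0, 0, 0, 0, 0, 0], "tz":[0, 0, 0, 0, -0.0667, -0.15, -0.2333], "twist":[0, 0, 0, 0, 0, 0, 0], "jaw":[0.03, 0.05, 0.05, 0.05, 0.05, 0.05, 0.05]}'

```text
time: 9.28
tcp_pos: [0.4812, 0.053, 0.2196]
tool_rot: [-0.0, -0.068, 0.998, 0.0]
contact_force: [1.2, 0.3, -0.1]
grip_width: 0.0498
gripper_force: 0.0
```

Run:
```python
from h import *
for n in("top","side"):
    p,d=look(n,"pl"+n);W=cloud(n,d);W[d<.1]=-1;h=cv2.cvtColor(p,cv2.COLOR_BGR2HSV)
    m=(W[...,2]>.055)&(W[...,2]<.1)&(W[...,0]>.3)&(W[...,0]<.66)&(abs(W[...,1]-.055)<.06)&(h[...,1]>85)&(h[...,2]>90)&(h[...,0]>12)
    Q=W[m];print(n,len(Q),np.percentile(Q[:,0],[1,99]))
    for a in np.arange(.32,.65,.06):
        k=(Q[:,0]>=a)&(Q[:,0]<a+.06)
        if k.sum()>8:print(round(a,2),k.sum(),"y",np.percentile(Q[k,1],[3,50,97]).round(4),"z",np.percentile(Q[k,2],[10,50,90]).round(4))
togo([.3904,-.1801,.15])
```

```text
top 474 [0.33516245 0.57303711]
0.32 147 y [0.0261 0.0348 0.0446] z [0.0719 0.0752 0.0775]
0.38 189 y [0.0321 0.0417 0.0523] z [0.0723 0.0752 0.0776]
0.44 104 y [0.0396 0.0464 0.0537] z [0.0728 0.0756 0.0783]
0.5 21 y [0.0372 0.042  0.0447] z [0.0632 0.0648 0.0681]
0.56 13 y [0.0394 0.0418 0.0422] z [0.0636 0.0648 0.0662]
side 871 [0.33588012 0.61807458]
0.32 142 y [0.0232 0.0295 0.042 ] z [0.0632 0.0728 0.0756]
0.38 171 y [0.0301 0.0364 0.0511] z [0.0635 0.0732 0.076 ]
0.44 152 y [0.0377 0.0456 0.0593] z [0.064  0.0729 0.0761]
0.5 166 y [0.0377 0.0524 0.0815] z [0.0629 0.0672 0.0747]
0.56 236 y [0.0399 0.0638 0.0904] z [0.0624 0.0645 0.0662]
shift [ 0.1265 -0.2177  0.0741] tcp [0.4853 0.0529 0.225 ] yaw of tool y 1.707 q [-0.05 -0.1   1.91  0.    1.31 -1.76]
```

The turner lies level in both notches (handle top at about 0.075). Next I measure the tins and bays precisely from both cameras.

Add to h.py:
```python
def tins(only=None,names=("top","side")):
    guess=dict(sqbig=(.4107,-.098),sqsmall=(.3904,-.180),oblong=(.4418,-.250),rsmall=(.3771,-.333),rbig=(.4752,-.437))
    guess.update(only or {})
    for n in names:
        p,d=look(n);W=cloud(n,d);W[d<.1]=-1
        for k,g in guess.items():
            m=(np.hypot(W[...,0]-g[0],W[...,1]-g[1])<.035)&(W[...,2]>.046)&(W[...,2]<.058)
            if m.sum()<15: print(n,k,"missing",m.sum());continue
            r=cv2.minAreaRect((W[m][:,:2]*1000).astype(np.float32)); b=cv2.boxPoints(r)
            e=max(b[1]-b[0],b[2]-b[1],key=np.linalg.norm)
            print(n,k,m.sum(),np.round(r[0],1),np.round(r[1],1),"long yaw",round((np.degrees(np.arctan2(e[1],e[0]))+90)%180-90,1))
```

Run:
```python
from h import *
tins()
C=np.array([.6090,-.2177]);y=np.radians(2.3);ex=np.array([np.cos(y),np.sin(y)]);ey=np.array([-np.sin(y),np.cos(y)])
for n in("top","side"):
    p,d=look(n);W=cloud(n,d);Q=W[(abs(W[...,0]-.61)<.05)&(W[...,1]<-.03)&(W[...,1]>-.42)&(W[...,2]<.03)&(d>.1)]
    a=(Q[:,:2]-C)@ex;b=(Q[:,:2]-C)@ey
    print(n,"dividers y:",end=" ")
    for c in np.arange(-162,163,54)/1000.:
        k=(abs(a)<.018)&(abs(b-c)<.012)&(Q[:,2]>.0205); print(k.sum(),(b[k].mean()*1000-c*1000).round(1) if k.sum() else None,end="; ")
    for c in(-.0255,.0255):
        k=(abs(b)<.15)&(abs(a-c)<.008)&(Q[:,2]>.0215)&(abs(((b/.054)+.5)%1-.5)<.35); print("x wall",c,k.sum(),(a[k].mean()*1000).round(1))
    print()
```

```text
top sqbig 227 [410.9 -96.7] [37.4 37.8] long yaw -15.8
top sqsmall 97 [ 390.3 -178.6] [22.8 23.5] long yaw -47.2
top oblong 164 [ 442.2 -248.8] [42.4 24.5] long yaw 76.9
top rsmall 104 [ 377.  -332.4] [28.  24.8] long yaw 88.2
top rbig 217 [ 475.8 -436.4] [42.6 38.9] long yaw 88.9
side sqbig 181 [410.4 -98.9] [39.5 38.1] long yaw 75.5
side sqsmall 98 [ 389.7 -180.6] [25.8 25.2] long yaw 43.4
side oblong 164 [ 442.  -250.5] [44.1 24.2] long yaw 75.4
side rsmall 135 [ 376.  -333.2] [25.9 28.3] long yaw -58.3
side rbig 340 [ 475.6 -438. ] [41.3 40.9] long yaw 43.0
top dividers y: 15 4.4; 30 2.6; 32 2.8; 31 2.9; 25 2.6; 23 2.6; 10 1.0; x wall -0.0255 86 -23.8
x wall 0.0255 111 25.7

side dividers y: 19 2.8; 33 0.9; 29 1.1; 27 0.6; 24 0.9; 18 0.8; 10 -0.4; x wall -0.0255 79 -23.9
x wall 0.0255 86 25.2
```

Run:
```python
from h import *
togo([.4107,-.0978,.13],-.26)
```

```text
shift [ 0.0897 -0.14    0.0871] tcp [0.4808 0.053  0.217 ] yaw of tool y 1.707 q [-0.05 -0.09  1.92  0.    1.31 -1.76]
turn -1.175
```

Converted, -0.14 m is -0.2333, 0.0897 m is 0.1495, 1.44 rad is 0.2292.

Call:
hand_motion --steps '{"tx":[0.075, 0.1495, 0.1495, 0.1495, 0.1495, 0.1495, 0.1495, 0.1495], "ty":[-0.1167, -0.2333, -0.2333, -0.2333, -0.2333, -0.2333, -0.2333, -0.2333], "tz":[0, 0, 0, 0, 0, 0, 0.0667, 0.1333], "twist":[0.0286, 0.0573, 0.0859, 0.1146, 0.1432, 0.1719, 0.2005, 0.2292], "jaw":[0.07, 0.07, 0.07, 0.07, 0.07, 0.07, 0.07, 0.07]}'

```text
time: 10.58
tcp_pos: [0.4109, -0.0976, 0.136]
tool_rot: [-0.001, 0.609, 0.793, -0.0]
contact_force: [0.2, 0.4, -0.5]
grip_width: 0.0703
gripper_force: 0.0
```

```bash
python3 - <<'E'
from h import *
togo([.4107,-.0978,.042],-.26)
E
```

```text
shift [-0.0003 -0.0001  0.094 ] tcp [ 0.4109 -0.0976  0.136 ] yaw of tool y 0.261 q [-0.42 -0.16  2.14 -0.    1.16 -0.68]
turn 0.521
```

Converted, 0.094 m is 0.1567, 0.05 m is 0.0833, 0.521 rad is 0.0829.

Call:
hand_motion --steps '{"tx":[0, 0, 0, 0, 0, 0, 0, 0], "ty":[0, 0, 0, 0, 0, 0, 0, 0], "tz":[0, 0.0333, 0.0833, 0.1567, 0.1567, 0.1567, 0.1567, 0.1567], "twist":[0.0286, 0.0573, 0.0829, 0.0829, 0.0829, 0.0829, 0.0829, 0.0829], "jaw":[0.07, 0.07, 0.07, 0.07, 0.07, 0.03, 0.03, 0.03]}'

```text
time: 11.58
tcp_pos: [0.4132, -0.0985, 0.046]
tool_rot: [0.002, 0.791, 0.612, 0.001]
contact_force: [-0.6, -0.3, 4.9]
grip_width: 0.037
gripper_force: 60.9
```

Call:
hand_motion --steps '{"tx":[0, 0, 0, 0], "ty":[0, 0, 0, 0], "tz":[0, 0, -0.0833, -0.1333], "twist":[0, 0, 0, 0], "jaw":[0.03, 0.03, 0.03, 0.03]}'

```text
time: 12.08
tcp_pos: [0.4124, -0.0981, 0.1265]
tool_rot: [0.001, 0.791, 0.612, 0.001]
contact_force: [1.4, 0.3, -0.3]
grip_width: 0.0368
gripper_force: 60.8
```

Run:
```python
from h import *
togo([.6152,-.3508,.122],np.radians(2.3))
```

```text
shift [-0.1936  0.2598  0.0052] tcp [ 0.4124 -0.0981  0.1265] yaw of tool y -0.254 q [-0.42 -0.14  2.15  0.    1.13 -0.17]
turn -0.294
```

Converted, 0.26 m is 0.4333, 0.223 m is 0.3717, -0.294 rad is -0.0468.

Call:
hand_motion --steps '{"tx":[-0.055, -0.1117, -0.1667, -0.2217, -0.2767, -0.3233, -0.3233, -0.3233], "ty":[0.0733, 0.1483, 0.2233, 0.2967, 0.3717, 0.4333, 0.4333, 0.4333], "tz":[0, 0, 0, 0, 0, 0, 0, 0], "twist":[-0.0159, -0.0318, -0.0468, -0.0468, -0.0468, -0.0468, -0.0468, -0.0468], "jaw":[0.03, 0.03, 0.03, 0.03, 0.03, 0.03, 0.03, 0.03]}'

```text
time: 13.08
tcp_pos: [0.614, -0.3504, 0.1237]
tool_rot: [-0.001, 0.693, 0.721, -0.0]
contact_force: [0.4, 0.7, -1.3]
grip_width: 0.0368
gripper_force: 61.1
```

```bash
python3 - <<'E'
from h import *
togo([.6152,-.3508,.059],np.radians(2.3))
E
```

```text
shift [-0.0005  0.0012  0.0647] tcp [ 0.614  -0.3504  0.1237] yaw of tool y 0.04 q [-0.63  0.52  1.39  0.    1.23 -0.67]
turn -0.0
```

Careful with the scale: shifts go in shares of 0.6 m and turns go in shares of 2 pi rad. That gives: 0.065 m is 0.1083, 0.061 m is 0.1017.

Call:
hand_motion --steps '{"tx":[0, 0, 0, 0, 0, 0], "ty":[0.0017, 0.0017, 0.0017, 0.0017, 0.0017, 0.0017], "tz":[0.0333, 0.0667, 0.0917, 0.1017, 0.1083, 0.1083], "twist":[0, 0, 0, 0, 0, 0], "jaw":[0.03, 0.03, 0.03, 0.03, 0.03, 0.03]}'

```text
time: 13.82
tcp_pos: [0.6158, -0.3511, 0.0595]
tool_rot: [0.0, 0.693, 0.721, 0.0]
contact_force: [-0.2, 0.5, -1.2]
grip_width: 0.0372
gripper_force: 61.1
```

```bash
python3 - <<'E'
from h import *
togo([.6152,-.3508,.059],np.radians(2.3))
E
```

```text
shift [ 0.0003 -0.0006  0.0005] tcp [ 0.6158 -0.3511  0.0595] yaw of tool y 0.04 q [-0.63  0.6   1.41  0.    1.13 -0.67]
turn -0.0
```

Converted, -0.08 m is -0.1333, -0.04 m is -0.0667.

Call:
hand_motion --steps '{"tx":[0, 0, 0, 0, 0, 0, 0, 0], "ty":[0, 0, 0, 0, 0, 0, 0, 0], "tz":[0.0025, 0.0033, 0.0033, 0.0033, 0.0033, -0.0667, -0.1333, -0.1333], "twist":[0, 0, 0, 0, 0, 0, 0, 0], "jaw":[0.03, 0.03, 0.05, 0.06, 0.06, 0.06, 0.06, 0.06]}'

```text
time: 14.82
tcp_pos: [0.6182, -0.3527, 0.1448]
tool_rot: [0.004, 0.693, 0.721, 0.001]
contact_force: [0.3, -0.3, -0.3]
grip_width: 0.0597
gripper_force: 0.0
```

```bash
python3 - <<'E'
from h import *
togo([.4421,-.2497,.13],-.244)
E
```

```text
shift [ 0.1101 -0.1719  0.013 ] tcp [ 0.6182 -0.3527  0.1448] yaw of tool y 0.04 q [-0.63  0.5   1.37  0.    1.26 -0.67]
turn 0.284
```

Converted, -0.172 m is -0.2867, 0.11 m is 0.1833, 0.284 rad is 0.0452.

Call:
hand_motion --steps '{"tx":[0.0917, 0.1833, 0.1833, 0.1833, 0.1833, 0.1833], "ty":[-0.1433, -0.2867, -0.2867, -0.2867, -0.2867, -0.2867], "tz":[0, 0, 0, 0, 0.05, 0.0667], "twist":[0.0239, 0.0452, 0.0452, 0.0452, 0.0452, 0.0452], "jaw":[0.06, 0.06, 0.06, 0.06, 0.06, 0.06]}'

```text
time: 15.58
tcp_pos: [0.4378, -0.2467, 0.0972]
tool_rot: [-0.002, 0.788, 0.616, -0.0]
contact_force: [-0.8, 0.1, 0.6]
grip_width: 0.06
gripper_force: 0.0
```

```bash
python3 - <<'E'
from h import *
togo([.4421,-.2497,.042],-.244)
tins(dict(sqbig2=(.6152,-.3508)))
E
```

```text
shift [-0.0019  0.005   0.0551] tcp [ 0.4378 -0.2467  0.0972] yaw of tool y -0.244 q [-0.67  0.11  1.97  0.    1.07 -0.43]
turn -0.0
top sqbig missing 0
top sqsmall missing 0
top oblong missing 3
top rsmall 46 [ 381.5 -326.4] [12.  25.5] long yaw -37.6
top rbig 27 [ 488.8 -445. ] [32.4  9.1] long yaw 58.3
top sqbig2 30 [ 615.2 -350.4] [39.5 39.9] long yaw -87.5
side sqbig missing 0
side sqsmall 74 [ 389.2 -181.1] [23.5 26.6] long yaw -48.1
side oblong 169 [ 442.2 -250.8] [44.7 24.2] long yaw 76.7
side rsmall 135 [ 376.1 -333.5] [26.6 28.1] long yaw -53.6
side rbig 343 [ 475.3 -438.2] [40.8 41.4] long yaw -1.6
side sqbig2 77 [ 606.7 -361.3] [27.1 52.2] long yaw -41.0
```

Converted, 0.055 m is 0.0917, 0.03 m is 0.05.

Call:
hand_motion --steps '{"tx":[-0.0033, -0.0033, -0.0033, -0.0033, -0.0033, -0.0033, -0.0033, -0.0033], "ty":[0.0083, 0.0083, 0.0083, 0.0083, 0.0083, 0.0083, 0.0083, 0.0083], "tz":[0.05, 0.0917, 0.0917, 0.0917, 0.0917, 0.0917, 0.0917, 0.0917], "twist":[0, 0, 0, 0, 0, 0, 0, 0], "jaw":[0.06, 0.06, 0.06, 0.02, 0.02, 0.02, 0.02, 0.02]}'

```text
time: 16.68
tcp_pos: [0.4448, -0.2519, 0.0459]
tool_rot: [0.001, 0.788, 0.616, 0.0]
contact_force: [-0.9, 0.4, 6.9]
grip_width: 0.0228
gripper_force: 59.7
```

Call:
hand_motion --steps '{"tx":[0, 0, 0], "ty":[0, 0, 0], "tz":[-0.0667, -0.1417, -0.1417], "twist":[0, 0, 0], "jaw":[0.02, 0.02, 0.02]}'

```text
time: 17.05
tcp_pos: [0.4461, -0.2529, 0.1336]
tool_rot: [0.004, 0.788, 0.616, 0.001]
contact_force: [0.3, -0.8, -1.6]
grip_width: 0.0227
gripper_force: 59.2
```

Run:
```python
from h import *
togo([.6130,-.2968,.125],np.radians(2.3))
```

```text
shift [-0.0023  0.1725  0.0099] tcp [ 0.4461 -0.2529  0.1336] yaw of tool y -0.244 q [-0.67  0.07  1.93  0.    1.13 -0.43]
turn -0.284
```

Converted, 0.1725 m is 0.2875, -0.0033 m is -0.0055, -0.284 rad is -0.0452.

Call:
hand_motion --steps '{"tx":[-0.0017, -0.0033, -0.0055, -0.0055, -0.0055, -0.0055], "ty":[0.095, 0.1917, 0.2875, 0.2875, 0.2875, 0.2875], "tz":[0, 0, 0, 0, 0.05, 0.05], "twist":[-0.0239, -0.0452, -0.0452, -0.0452, -0.0452, -0.0452], "jaw":[0.02, 0.02, 0.02, 0.02, 0.02, 0.02]}'

```text
time: 17.8
tcp_pos: [0.6069, -0.294, 0.095]
tool_rot: [-0.004, 0.693, 0.721, -0.001]
contact_force: [0.0, -0.1, -1.3]
grip_width: 0.0228
gripper_force: 59.5
```

```bash
python3 - <<'E'
from h import *
togo([.6130,-.2978,.060],np.radians(2.3))
E
```

```text
shift [-0.0042  0.0062  0.0349] tcp [ 0.6069 -0.294   0.095 ] yaw of tool y 0.04 q [-0.57  0.49  1.5  -0.    1.17 -0.61]
turn -0.0
```

Call:
hand_motion --steps '{"tx":[0, 0], "ty":[0, 0], "tz":[0, 0], "twist":[0, 0], "jaw":[0.02, 0.02]}'

```text
time: 18.05
tcp_pos: [0.6107, -0.2964, 0.1011]
tool_rot: [0.001, 0.693, 0.721, 0.0]
contact_force: [0.7, -1.2, -0.6]
grip_width: 0.0229
gripper_force: 59.5
```

```bash
python3 - <<'E'
from h import *
togo([.6130,-.2978,.060],np.radians(2.3))
E
```

```text
shift [-0.0014  0.0021  0.0411] tcp [ 0.6107 -0.2964  0.1011] yaw of tool y 0.04 q [-0.57  0.48  1.49 -0.    1.17 -0.61]
turn -0.0
```

Converted, 0.042 m is 0.07, 0.039 m is 0.065.

Call:
hand_motion --steps '{"tx":[-0.0023, -0.0023, -0.0023, -0.0023, -0.0023], "ty":[0.0033, 0.0033, 0.0033, 0.0033, 0.0033], "tz":[0.025, 0.05, 0.065, 0.07, 0.07], "twist":[0, 0, 0, 0, 0], "jaw":[0.02, 0.02, 0.02, 0.02, 0.02]}'

```text
time: 18.68
tcp_pos: [0.6122, -0.2972, 0.0578]
tool_rot: [-0.0, 0.693, 0.721, -0.0]
contact_force: [-3.2, 0.7, 5.1]
grip_width: 0.0227
gripper_force: 60.8
```

```bash
python3 - <<'E'
from h import *
togo([.6130,-.2978,.058],np.radians(2.3))
E
```

```text
shift [-0.0007  0.0008 -0.0002] tcp [ 0.6122 -0.2972  0.0578] yaw of tool y 0.04 q [-0.57  0.54  1.5  -0.    1.1  -0.61]
turn -0.0
```

Converted, -0.08 m is -0.1333, -0.04 m is -0.0667.

Call:
hand_motion --steps '{"tx":[0, 0, 0, 0, 0, 0, 0], "ty":[0, 0, 0, 0, 0, 0, 0], "tz":[0, 0, 0, -0.0667, -0.1333, -0.1333, -0.1333], "twist":[0, 0, 0, 0, 0, 0, 0], "jaw":[0.04, 0.05, 0.05, 0.05, 0.05, 0.05, 0.05]}'

```text
time: 19.55
tcp_pos: [0.6121, -0.2971, 0.1368]
tool_rot: [-0.0, 0.693, 0.721, -0.0]
contact_force: [0.5, 1.2, -0.3]
grip_width: 0.0504
gripper_force: 0.0
```

```bash
python3 - <<'E'
from h import *
togo([.390,-.1797,.13],.75)
E
```

```text
shift [ 0.1262 -0.2172  0.0069] tcp [ 0.6121 -0.2971  0.1368] yaw of tool y 0.04 q [-0.57  0.45  1.47 -0.    1.23 -0.61]
turn -0.71
```

Converted, -0.2172 m is -0.362, -0.163 m is -0.2717, -0.71 rad is -0.113.

Call:
hand_motion --steps '{"tx":[0.0517, 0.105, 0.1567, 0.2103, 0.2103, 0.2103, 0.2103], "ty":[-0.09, -0.18, -0.2717, -0.362, -0.362, -0.362, -0.362], "tz":[0, 0, 0, 0, 0.0333, 0.0667, 0.0667], "twist":[-0.0286, -0.0573, -0.0859, -0.113, -0.113, -0.113, -0.113], "jaw":[0.055, 0.055, 0.055, 0.055, 0.055, 0.055, 0.055]}'

```text
time: 20.42
tcp_pos: [0.3881, -0.1784, 0.0948]
tool_rot: [-0.003, 0.399, 0.917, 0.001]
contact_force: [0.1, 0.2, -0.0]
grip_width: 0.0552
gripper_force: 0.0
```

```bash
python3 - <<'E'
from h import *
togo([.390,-.1797,.042],.75)
E
```

```text
shift [-0.0026  0.0005  0.0528] tcp [ 0.3881 -0.1784  0.0948] yaw of tool y 0.75 q [-0.62 -0.07  2.16 -0.    1.06 -1.37]
turn -0.0
```

Converted, 0.054 m is 0.09, 0.03 m is 0.05.

Call:
hand_motion --steps '{"tx":[-0.0017, -0.0017, -0.0017, -0.0017, -0.0017, -0.0017, -0.0017], "ty":[0, 0, 0, 0, 0, 0, 0], "tz":[0.05, 0.09, 0.09, 0.09, 0.09, 0.09, 0.09], "twist":[0, 0, 0, 0, 0, 0, 0], "jaw":[0.055, 0.055, 0.055, 0.02, 0.02, 0.02, 0.02]}'

```text
time: 21.3
tcp_pos: [0.392, -0.1813, 0.0446]
tool_rot: [0.001, 0.399, 0.917, -0.0]
contact_force: [-0.4, 0.6, 7.2]
grip_width: 0.0239
gripper_force: 59.7
```

Call:
hand_motion --steps '{"tx":[0, 0, 0, 0], "ty":[0, 0, 0, 0], "tz":[-0.0667, -0.1417, -0.1417, -0.1417], "twist":[0, 0, 0, 0], "jaw":[0.02, 0.02, 0.02, 0.02]}'

```text
time: 21.8
tcp_pos: [0.3906, -0.1803, 0.1278]
tool_rot: [-0.0, 0.399, 0.917, 0.0]
contact_force: [0.6, 0.3, -1.4]
grip_width: 0.024
gripper_force: 59.2
```

Run:
```python
from h import *
togo([.6044,-.0810,.13],np.radians(2.3))
```

```text
shift [-0.0731  0.2241 -0.0023] tcp [ 0.3906 -0.1803  0.1278] yaw of tool y 0.75 q [-0.62 -0.12  2.13 -0.    1.13 -1.37]
turn 0.71
```

Converted, 0.2241 m is 0.3735, 0.168 m is 0.28, 0.18 rad is 0.0286.

Call:
hand_motion --steps '{"tx":[-0.03, -0.06, -0.0917, -0.1218, -0.1218, -0.1218, -0.1218, -0.1218], "ty":[0.0933, 0.1867, 0.28, 0.3735, 0.3735, 0.3735, 0.3735, 0.3735], "tz":[0, 0, 0, 0, 0.0333, 0.05, 0.05, 0.05], "twist":[0.0286, 0.0573, 0.0859, 0.113, 0.113, 0.113, 0.113, 0.113], "jaw":[0.02, 0.02, 0.02, 0.02, 0.02, 0.02, 0.02, 0.02]}'

```text
time: 22.8
tcp_pos: [0.6041, -0.0821, 0.0984]
tool_rot: [-0.0, 0.693, 0.721, -0.0]
contact_force: [-0.0, -0.7, -1.1]
grip_width: 0.024
gripper_force: 59.6
```

```bash
python3 - <<'E'
from h import *
togo([.6044,-.0810,.058],np.radians(2.3))
E
```

```text
shift [0.001  0.0004 0.0404] tcp [ 0.6041 -0.0821  0.0984] yaw of tool y 0.039 q [-0.26  0.34  1.69 -0.    1.11 -0.3 ]
turn -0.001
```

Converted, 0.042 m is 0.07, 0.039 m is 0.065.

Call:
hand_motion --steps '{"tx":[0.0017, 0.0017, 0.0017, 0.0017, 0.0017], "ty":[0, 0, 0, 0, 0], "tz":[0.0333, 0.0583, 0.065, 0.07, 0.07], "twist":[0, 0, 0, 0, 0], "jaw":[0.02, 0.02, 0.02, 0.02, 0.02]}'

```text
time: 23.42
tcp_pos: [0.6051, -0.0804, 0.0567]
tool_rot: [0.0, 0.693, 0.721, 0.0]
contact_force: [0.2, 0.5, -0.8]
grip_width: 0.0242
gripper_force: 59.6
```

Call:
hand_motion --steps '{"tx":[0, 0, 0, 0, 0, 0, 0, 0], "ty":[0, 0, 0, 0, 0, 0, 0, 0], "tz":[0, 0, 0, 0, -0.0667, -0.1333, -0.1333, -0.1333], "twist":[0, 0, 0, 0, 0, 0, 0, 0], "jaw":[0.02, 0.04, 0.05, 0.05, 0.05, 0.05, 0.05, 0.05]}'

```text
time: 24.42
tcp_pos: [0.6045, -0.0802, 0.1359]
tool_rot: [-0.0, 0.693, 0.721, -0.0]
contact_force: [-0.5, -0.3, 1.4]
grip_width: 0.0499
gripper_force: 0.0
```

Run:
```python
from h import *
togo([.3765,-.333,.13],-.3)
tins()
```

```text
shift [-0.2434 -0.2379  0.006 ] tcp [ 0.6045 -0.0802  0.1359] yaw of tool y 0.04 q [-0.26  0.29  1.67 -0.    1.18 -0.3 ]
turn 0.34
top sqbig missing 0
top sqsmall missing 0
top oblong missing 0
top rsmall 103 [ 377.  -332.1] [27.8 24.7] long yaw 88.0
top rbig 217 [ 475.3 -436.1] [40.9 41.4] long yaw -49.5
side sqbig missing 0
side sqsmall missing 0
side oblong missing 0
side rsmall 137 [ 376.7 -333.7] [27.5 27.5] long yaw -42.7
side rbig 340 [ 475.7 -437.8] [41.5 41. ] long yaw 43.2
```

Converted, -0.2434 m is -0.4057, -0.2379 m is -0.3965.

Call:
hand_motion --steps '{"tx":[-0.0723, -0.139, -0.2057, -0.2723, -0.339, -0.4057, -0.4057, -0.4057], "ty":[-0.0667, -0.1333, -0.2, -0.2667, -0.3333, -0.3965, -0.3965, -0.3965], "tz":[0, 0, 0, 0, 0, 0.0333, 0.0667, 0.0667], "twist":[0, 0, 0, 0, 0, 0, 0, 0], "jaw":[0.055, 0.055, 0.055, 0.055, 0.055, 0.055, 0.055, 0.055]}'

```text
time: 25.52
tcp_pos: [0.3747, -0.3317, 0.0936]
tool_rot: [-0.003, 0.693, 0.721, 0.0]
contact_force: [-0.6, -0.2, -0.1]
grip_width: 0.0554
gripper_force: 0.0
```

```bash
python3 - <<'E'
from h import *
togo([.3768,-.333,.042],.04)
E
```

```text
shift [-0.0016  0.0022  0.0516] tcp [ 0.3747 -0.3317  0.0936] yaw of tool y 0.038 q [-0.88  0.11  1.98  0.    1.06 -0.92]
turn -0.002
```

Converted, 0.053 m is 0.0883, 0.03 m is 0.05.

Call:
hand_motion --steps '{"tx":[-0.001, -0.001, -0.001, -0.001, -0.001, -0.001, -0.001], "ty":[0.0008, 0.0008, 0.0008, 0.0008, 0.0008, 0.0008, 0.0008], "tz":[0.05, 0.0883, 0.0883, 0.0883, 0.0883, 0.0883, 0.0883], "twist":[0, 0, 0, 0, 0, 0, 0], "jaw":[0.055, 0.055, 0.055, 0.022, 0.022, 0.022, 0.022]}'

```text
time: 26.4
tcp_pos: [0.3783, -0.3343, 0.0448]
tool_rot: [0.001, 0.693, 0.721, 0.0]
contact_force: [0.4, 1.4, 5.9]
grip_width: 0.0263
gripper_force: 59.2
```

Call:
hand_motion --steps '{"tx":[0, 0, 0, 0], "ty":[0, 0, 0, 0], "tz":[-0.0667, -0.1417, -0.1417, -0.1417], "twist":[0, 0, 0, 0], "jaw":[0.022, 0.022, 0.022, 0.022]}'

```text
time: 26.9
tcp_pos: [0.377, -0.3333, 0.1278]
tool_rot: [-0.0, 0.693, 0.721, -0.0]
contact_force: [-0.1, 0.4, -1.2]
grip_width: 0.0267
gripper_force: 59.4
```

Run:
```python
from h import *
togo([.6109,-.2429,.13],np.radians(2.3))
```

```text
shift [ 0.0809  0.2374 -0.0023] tcp [ 0.377  -0.3333  0.1278] yaw of tool y 0.04 q [-0.88  0.06  1.95 -0.    1.13 -0.92]
turn -0.0
```

Converted, 0.2374 m is 0.3957, 0.177 m is 0.295.

Call:
hand_motion --steps '{"tx":[0.0333, 0.0667, 0.1, 0.1348, 0.1348, 0.1348, 0.1348, 0.1348], "ty":[0.0983, 0.1967, 0.295, 0.3957, 0.3957, 0.3957, 0.3957, 0.3957], "tz":[0, 0, 0, 0, 0, 0.05, 0.05, 0.05], "twist":[0, 0, 0, 0, 0, 0, 0, 0], "jaw":[0.022, 0.022, 0.022, 0.022, 0.022, 0.022, 0.022, 0.022]}'

```text
time: 27.9
tcp_pos: [0.6103, -0.2435, 0.0978]
tool_rot: [-0.001, 0.693, 0.721, -0.0]
contact_force: [0.5, 0.3, -0.6]
grip_width: 0.0263
gripper_force: 60.0
```

```bash
python3 - <<'E'
from h import *
togo([.6109,-.2429,.058],np.radians(2.3))
E
```

```text
shift [0.0005 0.0007 0.0398] tcp [ 0.6103 -0.2435  0.0978] yaw of tool y 0.039 q [-0.5   0.44  1.56 -0.    1.15 -0.54]
turn -0.001
```

Converted, 0.041 m is 0.0683, 0.039 m is 0.065.

Call:
hand_motion --steps '{"tx":[0, 0, 0, 0, 0], "ty":[0, 0, 0, 0, 0], "tz":[0.0333, 0.0583, 0.065, 0.0683, 0.0683], "twist":[0, 0, 0, 0, 0], "jaw":[0.022, 0.022, 0.022, 0.022, 0.022]}'

```text
time: 28.52
tcp_pos: [0.6116, -0.2434, 0.0576]
tool_rot: [0.0, 0.693, 0.721, 0.0]
contact_force: [0.3, 0.8, -0.8]
grip_width: 0.0262
gripper_force: 60.2
```

Call:
hand_motion --steps '{"tx":[0, 0, 0, 0, 0, 0, 0, 0], "ty":[0, 0, 0, 0, 0, 0, 0, 0], "tz":[0, 0, 0, 0, -0.0667, -0.1333, -0.1333, -0.1333], "twist":[0, 0, 0, 0, 0, 0, 0, 0], "jaw":[0.022, 0.04, 0.05, 0.05, 0.06, 0.068, 0.07, 0.07]}'

```text
time: 29.52
tcp_pos: [0.611, -0.2431, 0.137]
tool_rot: [-0.0, 0.693, 0.721, -0.0]
contact_force: [0.5, 0.3, -0.4]
grip_width: 0.0699
gripper_force: 0.0
```

Run:
```python
from h import *
togo([.4755,-.4370,.13],.04)
tins(dict(a=(.476,-.437)),("side",))
```

```text
shift [-0.1883 -0.1432  0.007 ] tcp [ 0.611  -0.2431  0.137 ] yaw of tool y 0.04 q [-0.5   0.4   1.53 -0.    1.21 -0.54]
turn -0.0
side sqbig missing 0
side sqsmall missing 0
side oblong missing 0
side rsmall missing 0
side rbig 340 [ 475.2 -438.1] [42.1 41. ] long yaw 24.2
side a 340 [ 475.2 -438.1] [42.1 41. ] long yaw 24.2
```

Converted, -0.1883 m is -0.3138, -0.036 m is -0.06.

Call:
hand_motion --steps '{"tx":[-0.0783, -0.1567, -0.235, -0.3138, -0.3138, -0.3138, -0.3138, -0.3138], "ty":[-0.06, -0.12, -0.18, -0.2387, -0.2387, -0.2387, -0.2387, -0.2387], "tz":[0, 0, 0, 0, 0, 0.05, 0.05, 0.05], "twist":[0, 0, 0, 0, 0, 0, 0, 0], "jaw":[0.07, 0.07, 0.07, 0.07, 0.07, 0.07, 0.07, 0.07]}'

```text
time: 30.58
tcp_pos: [0.4761, -0.4362, 0.107]
tool_rot: [-0.001, 0.692, 0.721, 0.0]
contact_force: [-0.0, 0.4, -0.5]
grip_width: 0.0698
gripper_force: 0.0
```

```bash
python3 - <<'E'
from h import *
togo([.4755,-.437,.042],.04)
E
```

```text
shift [-0.0008 -0.0005  0.065 ] tcp [ 0.4761 -0.4362  0.107 ] yaw of tool y 0.041 q [-0.86  0.41  1.58  0.    1.15 -0.9 ]
turn 0.001
```

Converted, 0.065 m is 0.1083, 0.03 m is 0.05.

Call:
hand_motion --steps '{"tx":[-0.0008, -0.0008, -0.0008, -0.0008, -0.0008, -0.0008, -0.0008], "ty":[0, 0, 0, 0, 0, 0, 0], "tz":[0.05, 0.1083, 0.1083, 0.1083, 0.1083, 0.1083, 0.1083], "twist":[0, 0, 0, 0, 0, 0, 0], "jaw":[0.07, 0.07, 0.07, 0.035, 0.035, 0.035, 0.035]}'

```text
time: 31.45
tcp_pos: [0.4772, -0.4391, 0.0451]
tool_rot: [0.002, 0.693, 0.721, -0.0]
contact_force: [0.4, 0.2, 6.9]
grip_width: 0.04
gripper_force: 61.1
```

Call:
hand_motion --steps '{"tx":[0, 0, 0, 0], "ty":[0, 0, 0, 0], "tz":[-0.0667, -0.1417, -0.1417, -0.1417], "twist":[0, 0, 0, 0], "jaw":[0.035, 0.035, 0.035, 0.035]}'

```text
time: 31.95
tcp_pos: [0.4756, -0.4375, 0.1273]
tool_rot: [0.0, 0.693, 0.721, -0.0]
contact_force: [0.2, 1.0, -1.1]
grip_width: 0.0404
gripper_force: 60.8
```

Run:
```python
from h import *
togo([.6087,-.1889,.13],np.radians(2.3))
```

```text
shift [ 0.2431  0.143  -0.0027] tcp [ 0.4756 -0.4375  0.1273] yaw of tool y 0.04 q [-0.87  0.38  1.57 -0.    1.19 -0.91]
turn -0.0
```

Converted, 0.242 m is 0.4033, 0.2 m is 0.3333.

Call:
hand_motion --steps '{"tx":[0.0667, 0.1333, 0.2, 0.2667, 0.3333, 0.4033, 0.4033, 0.4033], "ty":[0.04, 0.0783, 0.1167, 0.1567, 0.1967, 0.2383, 0.2383, 0.2383], "tz":[0, 0, 0, 0, 0, 0, 0, 0], "twist":[0, 0, 0, 0, 0, 0, 0, 0], "jaw":[0.035, 0.035, 0.035, 0.035, 0.035, 0.035, 0.035, 0.035]}'

```text
time: 32.95
tcp_pos: [0.6079, -0.1899, 0.1256]
tool_rot: [-0.001, 0.693, 0.721, -0.001]
contact_force: [-0.4, -0.7, -0.6]
grip_width: 0.0408
gripper_force: 60.9
```

Call:
hand_motion --steps '{"tx":[0, 0, 0], "ty":[0, 0, 0], "tz":[0.05, 0.05, 0.05], "twist":[0, 0, 0], "jaw":[0.035, 0.035, 0.035]}'

```text
time: 33.33
tcp_pos: [0.6085, -0.1911, 0.0975]
tool_rot: [-0.0, 0.693, 0.721, -0.0]
contact_force: [1.3, -0.4, -1.3]
grip_width: 0.0404
gripper_force: 60.9
```

Run:
```python
from h import *
togo([.6087,-.1895,.058],np.radians(2.3))
p,d=look("side","rb");W=cloud("side",d);W[d<.1]=-1
m=(np.hypot(W[...,0]-.6087,W[...,1]+.19)<.04)&(W[...,2]>.054)&(W[...,2]<.075);Q=W[m]
print(m.sum(),Q[:,1].min(),Q[:,1].max(),np.percentile(Q[:,0],[2,50]))
cv2.imwrite("pics/rb2.png",cv2.resize(p[170:310,230:400],None,fx=4,fy=4))
```

```text
shift [0.0016 0.0003 0.0395] tcp [ 0.6085 -0.1911  0.0975] yaw of tool y 0.039 q [-0.43  0.4   1.61 -0.    1.13 -0.47]
turn -0.002
87 -0.22952453542318796 -0.18449100676640984 [0.58651675 0.59902529]
```

View pics/rb2.png

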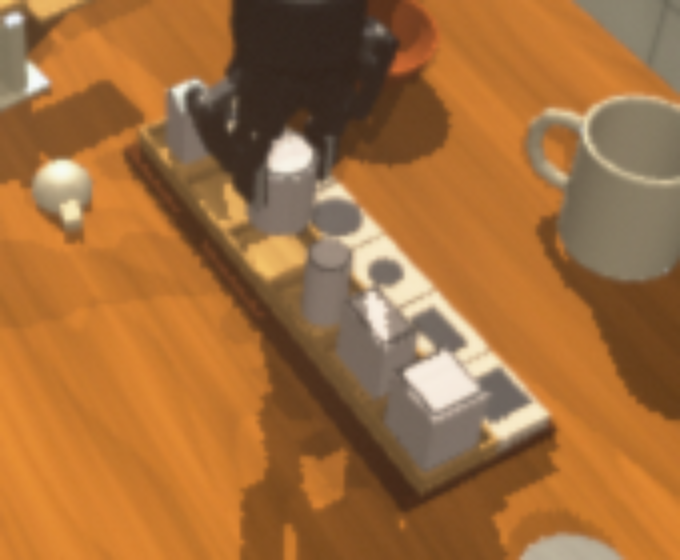

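The four placed tins stand in their bays, and the round one hangs over its own, at about (290,190).

Converted, 0.04 m is 0.0667, 0.037 m is 0.0617.

Call:
hand_motion --steps '{"tx":[0.0017, 0.0017, 0.0017, 0.0017, 0.0017, 0.0017], "ty":[0, 0, 0, 0, 0, 0], "tz":[0.025, 0.0417, 0.055, 0.0617, 0.0667, 0.0667], "twist":[0, 0, 0, 0, 0, 0], "jaw":[0.035, 0.035, 0.035, 0.035, 0.035, 0.035]}'

```text
time: 34.12
tcp_pos: [0.6092, -0.1892, 0.0575]
tool_rot: [0.0, 0.693, 0.721, 0.0]
contact_force: [0.3, -0.1, -0.9]
grip_width: 0.0404
gripper_force: 61.1
```

Run:
```python
from h import *
togo([.6087,-.1895,.058],np.radians(2.3))
```

```text
shift [-0.0003 -0.0005 -0.0005] tcp [ 0.6092 -0.1892  0.0575] yaw of tool y 0.04 q [-0.42  0.45  1.63 -0.    1.06 -0.46]
turn -0.0
```

Clear of the wall. Release, back off and check.

Converted, -0.2 m is -0.3333, -0.16 m is -0.2667.

Call:
hand_motion --steps '{"tx":[0, 0, 0, 0, 0, 0, 0.0333, 0.0667], "ty":[0, 0, 0, 0, 0, 0, -0.0833, -0.1667], "tz":[0.0017, 0.0017, 0.0017, 0.0017, -0.0833, -0.1667, -0.2667, -0.3333], "twist":[0, 0, 0, 0, 0, 0, 0, 0], "jaw":[0.035, 0.055, 0.065, 0.065, 0.065, 0.065, 0.065, 0.065]}'

```text
time: 35.12
tcp_pos: [0.5235, -0.159, 0.2452]
tool_rot: [0.001, 0.693, 0.721, 0.0]
contact_force: [-0.4, 0.1, 0.7]
grip_width: 0.065
gripper_force: 0.0
```

Call:
hand_motion --steps '{"tx":[0.05, 0.1, 0.1667, 0.1667], "ty":[-0.1, -0.2, -0.25, -0.25], "tz":[0, 0, 0, 0], "twist":[0, 0, 0, 0], "jaw":[0.065, 0.065, 0.065, 0.065]}'

```text
time: 35.62
tcp_pos: [0.3678, -0.0631, 0.243]
tool_rot: [0.0, 0.692, 0.722, 0.0]
contact_force: [0.5, -0.3, 1.2]
grip_width: 0.0647
gripper_force: 0.0
```

Run:
```python
from h import *
S=dict(rbig=(.6087,-.1889),rsmall=(.6109,-.2429),oblong=(.6130,-.2968),sqbig=(.6152,-.3508),sqsmall=(.6044,-.0810))
ims=[]
for n in("top","side"):
    p,d=look(n,"fin"+n);W=cloud(n,d);W[d<.1]=-1;ims.append(p)
    for k,g in S.items():
        m=(np.hypot(W[...,0]-g[0],W[...,1]-g[1])<.03)&(W[...,2]>.057)&(W[...,2]<.075)
        if m.sum()<10: print(n,k,"missing");continue
        Q=W[m];r=cv2.minAreaRect((Q[:,:2]*1000).astype(np.float32))
        print(n,k,m.sum(),np.round(np.array(r[0])-np.array(g)*1000,1),np.round(r[1],0),Q[:,2].mean().round(4))
    m=(abs(W[...,0]-.38)<.05)&(abs(W[...,1]-.304)<.05)&(W[...,2]>.081)&(W[...,2]<.095)
    print("knob",m.sum(), cv2.minAreaRect((W[m][:,:2]*1000).astype(np.float32)) if m.sum()>5 else 0)
cv2.imwrite("pics/fin.png",np.vstack([cv2.resize(ims[0][120:310,20:420],(800,300),interpolation=cv2.INTER_CUBIC)*1,cv2.resize(ims[1][90:310,100:400],(410,300)).copy() if 0 else cv2.copyMakeBorder(cv2.resize(ims[1][90:310,100:400],(410,300)),0,0,0,390,0)]))
```

```text
top rbig 202 [-1.6  1.8] [39. 40.] 0.0634
top rsmall 93 [-0.9  0.7] [27. 28.] 0.0635
top oblong 153 [-1.6  1.5] [25. 43.] 0.0632
top sqbig 222 [-0.1  1. ] [39. 39.] 0.0629
top sqsmall 97 [0.5 2.8] [23. 25.] 0.0629
knob 110 ((380.3179931640625, 304.9304504394531), (41.568607330322266, 14.674554824829102), 7.25184965133667)
side rbig 177 [-0.1  1.3] [45. 38.] 0.0622
side rsmall 95 [-0.7 -0.2] [29. 26.] 0.0621
side oblong 168 [-1.8  0.4] [25. 42.] 0.0623
side sqbig 265 [-0.1 -0.5] [39. 40.] 0.0623
side sqsmall 70 [-0.3  1.5] [25. 27.] 0.062
knob 0 0
```

View pics/fin.png

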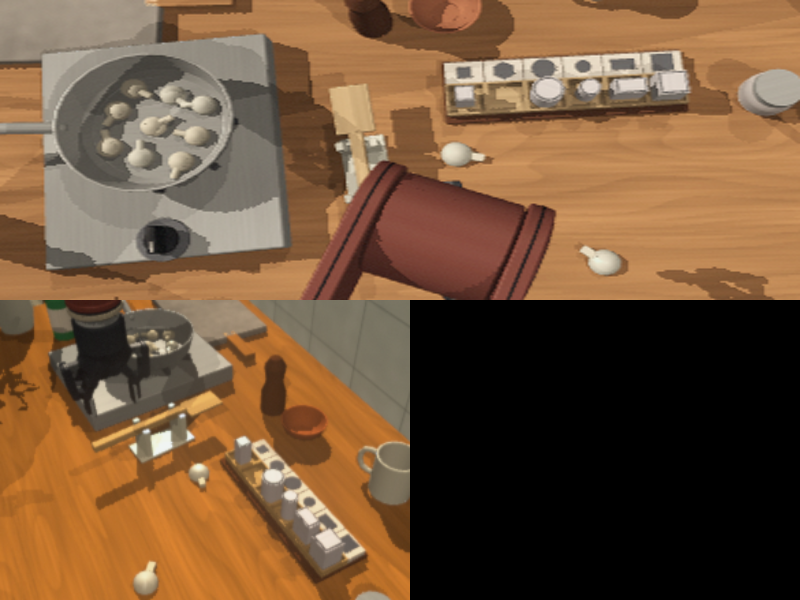

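All five tins stand flat in their own bays (tops ~0.0625), the turner lies on both posts, the knob is off and the bystanders are where they were.

Call:
hand_motion --steps '{"tx":[0, 0, 0], "ty":[0, 0, 0], "tz":[0, 0, 0], "twist":[0, 0, 0], "jaw":[0.065, 0.065, 0.065]}'

```text
time: 36.1
tcp_pos: [0.3702, -0.0654, 0.2429]
tool_rot: [-0.001, 0.693, 0.721, -0.0]
contact_force: [-0.3, 0.2, 1.7]
grip_width: 0.0653
gripper_force: 0.0
```

```bash
python3 -c "
from rig import manip, vision
print(manip.sign_off())"
```

```text
the job is handed in; nothing more can be done
None
```

I handed the job in at about 36 s with the burner off, the turner level on its rest and all five tins that were out (no six-sided one) in their own bays; the final camera check agreed, but no verdict was returned.

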